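# Read the docked sample with the sprung reading pen

### The job

One of the two tube docks holds the sample tube with a cap, the other an open, empty tube. Lift the reading pen out of its holder and hold its tip on the round steel disc on the sloping face of the dock with the capped tube: on the disc's middle, the pen square to that sloping face (within ten degrees), pressed gently so that the sprung tip is about half-way in. Finish while still holding the pen there, and leave the other dock's disc, the tubes and everything else on the bench untouched.

Things in the scene. Friction and masses are not known exactly. Their poses are not given: they have to be found in the camera images.
- pen_mid (a point): Centre of the handle of the loose reading pen: black square bar 24 x 24 mm, 90 mm long, 0.1 kg. The pen starts upright, tip down, in its holder's hole, the handle resting on the holder's top (75 to 165 mm above the table, this point at 120). Below the handle: steel shank, 12 mm diameter, 35 mm long, then the sprung tip. z = along the pen, tip to top; x, y square to the flats.
- pen_tip (a point): The rounded end of the pen's sprung tip, a steel pin of 8 mm diameter that stands 25 mm out of the shank. On the pen's axis, 105 mm below pen_mid when not pushed in. z = along the pen, towards the handle.
- plunger (a joint): How far the sprung tip is pushed into the pen, in m: 0 = fully out, 0.014 = fully in. It takes about 0.6 N to start, 2.7 N half-way (0.007), 4.8 N fully in (spring 300 N/m).
- holder: Pen holder, fixed: a plain grey block 76 x 76 x 75 mm with one upright hole of 16 mm diameter in the middle of its top. Origin: centre of its underside; z up. Its place and yaw differ from start to start.
- dock_a: Tube dock (one of two alike), fixed, white: 125 mm deep, 90 mm wide, 80 mm high. Front half: a face sloping 25 degrees from level, falling towards its front, with a steel disc in the middle. Rear half: flat top with a tube hole. Origin: centre of its underside; x = to its rear, z up. The front faces the robot, give or take 30 degrees of yaw.
- dock_a_disc: Round steel contact disc of dock_a, 26 mm in diameter with a thin black ring about it (36 mm), 2 mm proud of the sloping face. Origin: centre of its outer surface, 57 mm above the table. z = straight out of the sloping face: up, leaning 25 degrees towards the dock's front. y = across the dock.
- dock_a_well (a point): Centre of the mouth of the tube hole (16 mm diameter, 45 mm deep) in the flat top of dock_a, 80 mm above the table and 63 mm horizontally behind the disc's centre.
- dock_b: Tube dock (the other of two alike), fixed, white: 125 mm deep, 90 mm wide, 80 mm high. Front half: a face sloping 25 degrees from level, falling towards its front, with a steel disc in the middle. Rear half: flat top with a tube hole. Origin: centre of its underside; x = to its rear, z up. The front faces the robot, give or take 30 degrees of yaw.
- dock_b_disc: Round steel contact disc of dock_b, 26 mm in diameter with a thin black ring about it (36 mm), 2 mm proud of the sloping face. Origin: centre of its outer surface, 57 mm above the table. z = straight out of the sloping face: up, leaning 25 degrees towards the dock's front. y = across the dock.
- dock_b_well (a point): Centre of the mouth of the tube hole (16 mm diameter, 45 mm deep) in the flat top of dock_b, 80 mm above the table and 63 mm horizontally behind the disc's centre.
- capped_tube_mid (a point): Middle of the loose capped sample tube: clear glass 13 mm in diameter with a closed white screw cap 24 mm in diameter and 18 mm high on its top; 78 mm long in all, upright in the hole of one of the docks, its top 113 mm above the table. Which dock differs from start to start.
- open_tube_mid (a point): Middle of the loose empty tube: clear glass 13 mm in diameter, 75 mm long, open at the top, no cap; upright in the hole of the other dock, its top 110 mm above the table.
- vial_a: Bystander, loose: small amber glass bottle with white cap, 28 mm diameter, 62 mm high. Origin: centre of its underside.
- vial_b: Bystander, loose: small amber glass bottle with white cap, 32 mm diameter, 70 mm high. Origin: centre of its underside.
- dish: Bystander, loose: low open glass dish, 80 mm diameter, 16 mm high. Origin: centre of its underside.
- jar: Bystander, loose: white plastic jar, 90 mm diameter, 120 mm high. Origin: centre of its underside.

How it is judged:
By the outcome, as a careful person would: the job done as asked, in the order asked, and still so for the second after the job is handed in, while the arm keeps its last pose, push and grip.
It also fails if it takes over 35 s, if anything falls off the work surface, if the arm or the gripper's body presses on something with over 40 N, if the wrist force passes 120 N, or if a joint passes its speed limit or range.

### The arm

A 6-joint arm with a two-finger parallel gripper is mounted at the origin on the work surface. World frame = base frame: x ahead of the robot, y to its left, z up, the work surface at z = 0. Lengths are in m, angles in rad, forces in N, time in s.
With the tool pointing down it reaches from about 0.35 to 0.8 m from the base axis. Payload 7.3 kg.
Tool frame: the origin (TCP) lies between the finger pads; the fingertips stand 25 mm ahead of it and the grasp point (between the pads) lies 6 mm ahead of it (r.tip_extent is the distance from the TCP to the fingertips, in m); z points along the fingers, y is the direction in which the jaws open and shut (so a half turn about z gives the same grasp; the last joint's range is limited). The gripper opens to 85 mm and grips with 20 to 120 N. Pads are 22 mm wide; open, the fingers measure 114 mm over their backs; the gripper's body (76 mm by 85 mm) begins 54 mm behind the grasp point. The pads swing forward as they close: fully open they stand 13 mm farther back than shut.
Start: joints at [-1.336, 0.342, 1.524, -0, 1.275, -0.146], TCP at [0.195, -0.487, 0.256] pointing down, gripper open.
Joint ranges: [-2.53, 2.53], [-0.77, 2.02], [0.04, 2.7], [-1, 4.14], [0.28, 2.66], [-3.11, 3.11]. Speed limits (rad/s): [2.57, 2.57, 3.14, 3.14, 3.14, 3.14].

### API

Orientations are given as a unit quaternion [x, y, z, w].
In Python, from workcell import r, command_gripper, optics gives the robot as it stands. The module is installed in compiled form; this text tells all that it offers. Calls block until the motion is done:
- r.reach(position, orientation): joint-space move of the TCP to a pose.
- r.move_straight(position, orientation=None, speed=0.15, max_force=None): straight line of the TCP; orientation=None keeps the orientation; speed is the mean speed in m/s. With max_force (N) it stops when the force on the tool has changed by that much, and returns True; else False.
- r.movej(angles): joint-space move.
- command_gripper(opening, force=None): finger opening in m; force is the grip in N (None keeps the last); returns when the fingers have stopped.
- r.hold(seconds).
- r.solve_ik(position, orientation): joint angles nearest the present ones, or None.
- r.read_state(): the state.
- optics.get_image(name): name is "scene" or "top" or "wrist"; returns (picture, depth): 480x640x3 uint8, red, green, blue; 480x640 float32, m along the optical axis (not along the pixel's ray), 0 where there is no reading.
- optics.camera_model(name): a dict with "K" (3x3 intrinsics, pixels), "R" (3x3) and "t" (3): a world point X has camera coordinates R X + t; the wrist camera has in their place "tool_from_camera" (4x4, takes a point from camera to tool coordinates, whose origin is the TCP and whose axes are the flange's). Camera axes: x right, y down, z forward; pixel columns grow to the right and rows downward; lengths in m; the calibration is good to about 2 mm. A picture is of the moment at which its call begins: read the wrist's pose just before it. camera_model takes no time and is no camera call.
A pose or a line that the arm cannot do raises r.PlanningError and nothing moves.
- r.finish_job(): hands the job in, once; it reports no verdict.
The state is a dict: "time_s": time; "joint_positions": joint angles; "dq": joint speeds; "tau": joint torques, N m; "eef_pos": TCP position; "eef_rot": TCP orientation; "contact_force": force on the tool from outside, world axes, zero at the start; "torque": the same for the moment, N m; "grip_width": finger opening in m.
Only numpy, scipy, OpenCV 4.12 (cv2) and the standard library are available. Lean on these libraries where they do the work, as an engineer would, in place of code of your own. Each camera call takes 0.05 s, during which the arm holds its last target.

## Working session

There is one attempt and no reset: what is moved stays moved. The work goes in short steps, each a Python script; the robot and the scene stay as the last script left them, time stands still between calls to the robot, and variables do not carry over. Pictures are saved under pics/ and viewed, and the job is handed in when it is done.

```bash
mkdir -p pics; ls; python3 - <<'E'
from workcell import r, command_gripper, optics
import cv2, numpy as np
s=r.read_state(); print({k:np.round(v,3) for k,v in s.items()}, r.tip_extent)
for n in ["scene","top","wrist"]:
    p,d=optics.get_image(n); cv2.imwrite(f"pics/{n}0.png",p[:,:,::-1]); np.save(f"pics/{n}0.npy",d)
    np.save(f"pics/{n}0rgb.npy",p)
    print(n,{k:np.round(v,4).tolist() for k,v in optics.camera_model(n).items()})
E
```

```text
pics
{'time_s': np.float64(0.0), 'joint_positions': array([-1.336,  0.343,  1.525,  0.   ,  1.275, -0.146]), 'dq': array([-0.001, -0.   ,  0.   ,  0.003, -0.   ,  0.   ]), 'tau': array([-1.0000e-03, -4.3368e+01, -2.4601e+01, -0.0000e+00,  8.0000e-03,
       -0.0000e+00]), 'eef_pos': array([ 0.195, -0.487,  0.256]), 'eef_rot': array([ 0.982,  0.189, -0.   , -0.001]), 'contact_force': array([-0.003,  0.271,  0.265]), 'torque': array([-0.022, -0.002, -0.021]), 'grip_width': np.float64(0.085)} 0.025
scene {'K': [[611.1961, 0.0, 330.142], [0.0, 611.1961, 238.4294], [0.0, 0.0, 1.0]], 'R': [[-0.6425, 0.7663, 0.0011], [0.5155, 0.4333, -0.7392], [-0.5669, -0.4744, -0.6734]], 't': [0.383, -0.2122, 1.3922]}
top {'K': [[496.3402, 0.0, 308.0417], [0.0, 496.3402, 238.2752], [0.0, 0.0, 1.0]], 'R': [[0.0237, -0.9995, 0.0218], [-0.9986, -0.0247, -0.0459], [0.0464, -0.0207, -0.9987]], 't': [-0.0116, 0.5767, 0.9514]}
wrist {'K': [[392.2696, 0.0, 319.222], [0.0, 392.2696, 231.833], [0.0, 0.0, 1.0]], 'tool_from_camera': [[-0.0015, -0.9637, -0.2669, 0.0689], [1.0, -0.0016, -0.0001, -0.0005], [-0.0003, -0.2669, 0.9637, -0.1192], [0.0, 0.0, 0.0, 1.0]]}
```

View pics/scene0.png

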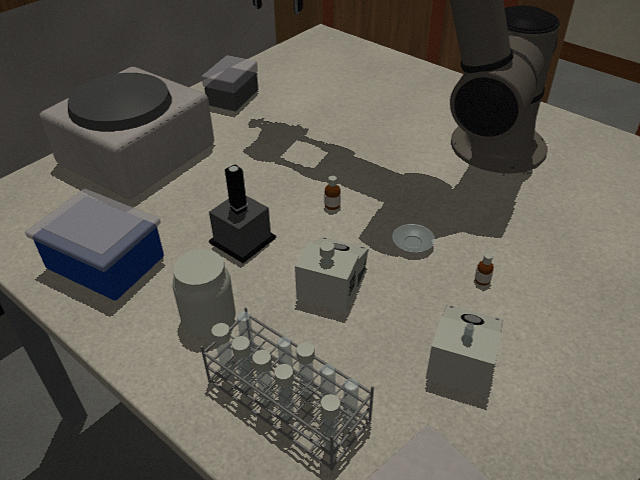

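View pics/top0.png

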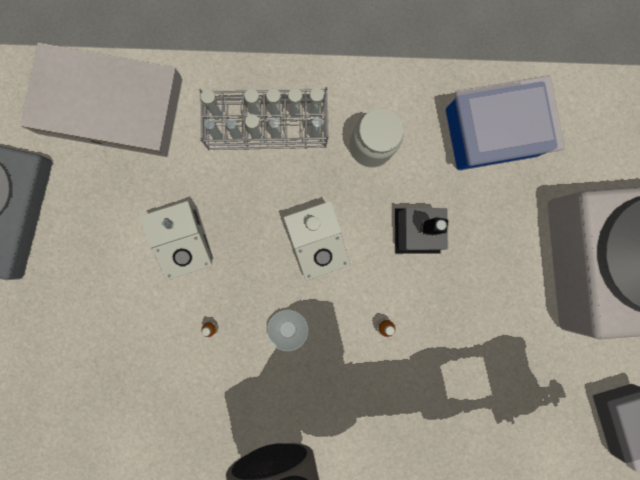

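View pics/wrist0.png

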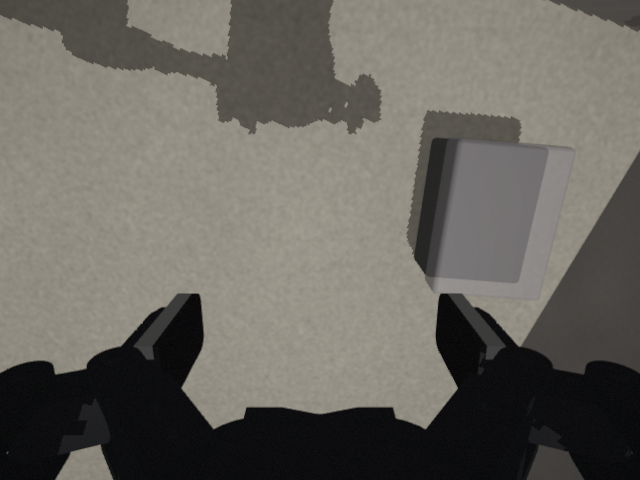

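Top view: the capped tube (white cap) is at about (312,222), so the target dock is the middle one, with its disc at (323,257). The open tube's dock is on the left, with its disc at (181,257). The pen is near (437,226) and the holder near (422,230). The scene view agrees: white cap at (327,250) and clear tube at (469,330). Next I'll zoom in and measure.

```bash
cat > h.py <<'E'
import numpy as np
def ray(cm,uv,z=None):
    R,t,K=map(np.asarray,(cm["R"],cm["t"],cm["K"])); c=-R.T@t
    d=R.T@np.linalg.inv(K)@np.array([uv[0],uv[1],1.]); return c+d*(z-c[2])/d[2]
def proj(cm,X):
    q=np.asarray(cm["K"])@(np.asarray(cm["R"])@np.asarray(X)+cm["t"]); return q[:2]/q[2]
def cloud(cm,d):
    K=np.asarray(cm["K"]);v,u=np.mgrid[:480,:640]
    P=np.stack([(u-K[0,2])/K[0,0]*d,(v-K[1,2])/K[1,1]*d,d],-1)
    return (P-np.asarray(cm["t"]))@np.asarray(cm["R"])
E
python3 - <<'E'
from workcell import optics
from h import *; import cv2
for n,b in [("top",(280,190,180,100)),("scene",(190,150,190,180))]:
    x,y,w,h=b; p=np.load(f"pics/{n}0rgb.npy")[y:y+h,x:x+w,::-1]
    p=np.clip(p*1.0*1.6,0,255).astype(np.uint8)
    f=min(800/w,600/h); cv2.imwrite(f"pics/{n}crop.png",cv2.resize(p,None,fx=f,fy=f,interpolation=cv2.INTER_CUBIC))
    cm=optics.camera_model(n); P=cloud(cm,np.load(f"pics/{n}0.npy")); rgb=np.load(f"pics/{n}0rgb.npy").astype(int)
    print(n, "table z near", np.median(P[300:330,330:360,2]) )
    S=P[y:y+h,x:x+w].reshape(-1,3)
    for nm,lo,hi in [("holdertop",.071,.079),("pentop",.158,.172)]:
        m=(S[:,2]>lo)&(S[:,2]<hi)
        Q=S[m]
        if nm=="holdertop": Q=Q[(Q[:,1]<-.1)]
        print(nm,len(Q),Q.min(0) if len(Q) else '',Q.max(0) if len(Q) else '',np.median(Q,0) if len(Q) else '')
E
```

```text
top table z near -0.00042026868205871594
holdertop 1314 [ 0.55884067 -0.25352894  0.07105491] [ 0.63590978 -0.17431684  0.07878935] [ 0.59048761 -0.20461821  0.07465414]
pentop 216 [ 0.58441792 -0.22586385  0.15829703] [ 0.61064341 -0.20036446  0.16981587] [ 0.59711143 -0.2124194   0.16458597]
scene table z near 0.0007373058547223247
holdertop 944 [ 0.4053068  -0.2542457   0.07100153] [ 0.8079863  -0.10043261  0.07896913] [ 0.61009884 -0.20149926  0.07530167]
pentop 158 [ 0.58652704 -0.22589996  0.15807556] [ 0.61243891 -0.19884399  0.16920941] [ 0.60149866 -0.20884753  0.16467537]
```

View pics/topcrop.png

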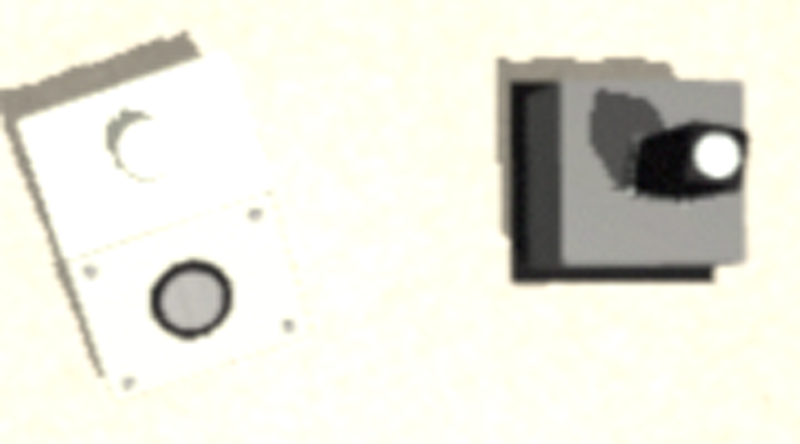

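View pics/scenecrop.png

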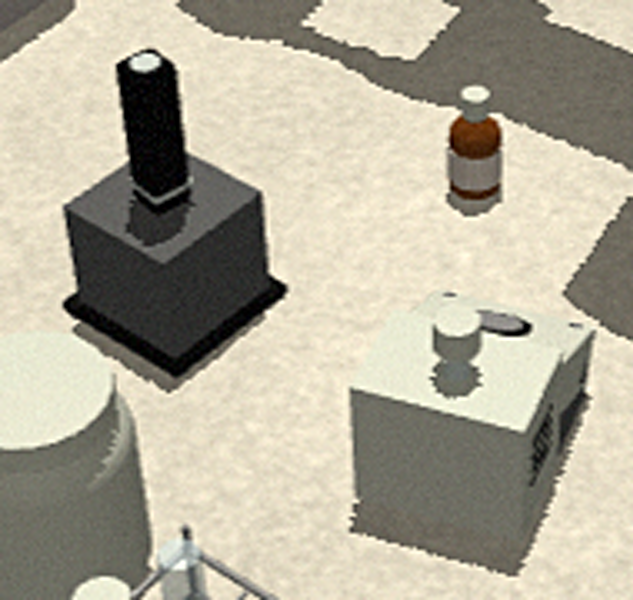

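The top crop shows the disc's ring clearly and the pen's white top circle. The scene crop shows the handle upright in the holder. Next I'll measure the disc, cap, slope normal and pen top.

```bash
cat > m.py <<'E'
from workcell import optics
from h import *; import cv2
def disc(n,rgb,d,win,cm):
    x,y,w,h=win; g=cv2.cvtColor(rgb,cv2.COLOR_RGB2GRAY)[y:y+h,x:x+w]
    m=(g<70).astype(np.uint8); cs,_=cv2.findContours(m,cv2.RETR_EXTERNAL,cv2.CHAIN_APPROX_NONE)
    c=max(cs,key=cv2.contourArea); (cx,cy),ax,an=cv2.fitEllipse(c); return (cx+x,cy+y),ax
for n,win in [("top",(308,243,32,30)),("scene",(328,240,26,13))]:
    rgb=np.load(f"pics/{n}0rgb.npy"); d=np.load(f"pics/{n}0.npy"); cm=optics.camera_model(n)
    uv,ax=disc(n,rgb,d,win,cm); print(n,"disc",np.round(uv,1),np.round(ax,1),ray(cm,uv,.056).round(4))
    P=cloud(cm,d)
    if n=="top":
        D=ray(cm,uv,.056)
    # cap top
    S=P.reshape(-1,3); near=np.linalg.norm(S[:,:2]-D[:2],axis=1)
    m=(near<.09)&(S[:,2]>.108)&(S[:,2]<.119); Q=S[m]; print("cap",m.sum(),Q.min(0).round(4),Q.max(0).round(4),Q.mean(0).round(4), "mid", ((Q.min(0)+Q.max(0))/2).round(4))
    # slope plane
    m=(near<.026); Q=S[m]; C=Q.mean(0); nn=np.linalg.svd(Q-C)[2][2]; nn*=np.sign(nn[2]); print("plane",m.sum(),C.round(4),nn.round(3),"tilt",np.degrees(np.arccos(nn[2])).round(1),"yaw of rear",np.degrees(np.arctan2(-nn[1],-nn[0])).round(1))
    m=(near<.012); print("disc z",np.median(S[m],0).round(4))
    # flat top
    g=cv2.cvtColor(rgb,cv2.COLOR_RGB2GRAY)
    m=(np.abs(P[...,2]-.08)<.004)&(np.linalg.norm(P[...,:2]-D[:2],axis=-1)<.14)
    r=cv2.minAreaRect(P[m][:,:2].astype(np.float32)*1000); print("flat top rect",r)
    # pen top white circle & handle top
    m=(np.abs(P[...,2]-.165)<.006)&(np.abs(P[...,0]-.6)<.03)&(np.abs(P[...,1]+.21)<.03)
    r=cv2.minAreaRect(P[m][:,:2].astype(np.float32)*1000); print("pen top rect",r)
    w=m&(g>120); print("white",w.sum(), P[w].mean(0).round(4))
    vv,uu=np.nonzero(w); print(uu.mean(),vv.mean(),ray(cm,(uu.mean(),vv.mean()),.165).round(4))
    m=(np.abs(P[...,2]-.075)<.003)&(np.abs(P[...,0]-.6)<.06)&(np.abs(P[...,1]+.21)<.06)
    r=cv2.minAreaRect(P[m][:,:2].astype(np.float32)*1000); print("holder rect",r)
E
python3 m.py
```

```text
top disc [322.5 256.8] [15.4 17.4] [ 0.5411 -0.0244  0.056 ]
cap 143 [ 0.587  -0.0142  0.108 ] [0.6099 0.007  0.1166] [ 0.5988 -0.0038  0.1126] mid [ 0.5985 -0.0036  0.1123]
plane 612 [ 0.5414 -0.0242  0.0559] [-0.392 -0.143  0.909] tilt 24.7 yaw of rear 20.0
disc z [ 0.5408 -0.0249  0.0573]
flat top rect ((598.8892211914062, -4.0263214111328125), (59.98495101928711, 90.1046371459961), 20.2847957611084)
pen top rect ((597.3511352539062, -213.30621337890625), (24.64737319946289, 24.141618728637695), 80.26056671142578)
white 74 [ 0.5977 -0.2133  0.1655]
441.1216216216216 224.59459459459458 [ 0.5978 -0.2134  0.165 ]
holder rect ((597.3515014648438, -213.80072021484375), (75.62886810302734, 77.37334442138672), 1.605419397354126)
scene disc [338.6 249.4] [ 4.5 19.3] [ 0.5473 -0.022   0.056 ]
cap 150 [ 0.5878 -0.0155  0.108 ] [0.6123 0.0082 0.1162] [ 0.6011 -0.0028  0.1126] mid [ 0.6001 -0.0036  0.1121]
plane 157 [ 0.5346 -0.0209  0.054 ] [-0.444 -0.114  0.889] tilt 27.3 yaw of rear 14.4
disc z [ 0.5407 -0.0232  0.0574]
flat top rect ((599.2848510742188, -4.225803375244141), (65.29942321777344, 91.01651763916016), 20.2359619140625)
pen top rect ((598.4592895507812, -212.24627685546875), (25.51444435119629, 25.59313201904297), 81.52772521972656)
white 33 [ 0.5981 -0.2147  0.1664]
233.12121212121212 168.15151515151516 [ 0.5969 -0.2162  0.165 ]
holder rect ((597.6777954101562, -213.51524353027344), (80.39091491699219, 81.56088256835938), 2.7244389057159424)
```

Disc centre is about (0.541, -0.0245, 0.057), the slope measures 24.7°, and the dock's rear points to yaw about 20°. The cap is 61 mm behind the disc, where 63 was expected. The pen top is at (0.5975, -0.2135), a 24 mm square with yaw of about -9.5° (mod 90). The sizes all agree. Next I'll check IK and take a wrist look above the pen.

```bash
cat >> h.py <<'E'
from scipy.spatial.transform import Rotation as Ro
def frame(z,xdir):
    z=np.asarray(z,float);z/=np.linalg.norm(z); x=np.asarray(xdir,float); x=x-z*(x@z); x/=np.linalg.norm(x)
    return np.stack([x,np.cross(z,x),z],1)
def q(M): return Ro.from_matrix(M).as_quat()
def yawdir(d): d=np.radians(d); return np.array([np.cos(d),np.sin(d),0])
def normal(yaw,t=25): t=np.radians(t); return -np.sin(t)*yawdir(yaw)+np.array([0,0,np.cos(t)])
PEN=np.array([.5976,-.2135,0]); PYAW=-9.5
DISC=np.array([.5408,-.0246,.057]); DYAW=20.
E
python3 - <<'E'
from workcell import r
from h import *
n=normal(DYAW)
for k in range(4):
    y=PYAW+90*k; print("pen",y,[None if s is None else np.round(s,2) for s in [r.solve_ik(PEN+[0,0,h],q(frame([0,0,-1],yawdir(y)))) for h in (.146,.27)]])
for y in range(0,360,30):
    print("disc",y,[None if s is None else np.round(s,2) for s in [r.solve_ik(DISC+n*(.131+h),q(frame(-n,yawdir(y)))) for h in (0,.08)]])
E
```

```text
pen -9.5 [array([-0.46,  0.64,  1.35, -0.  ,  1.16,  1.27]), array([-0.46,  0.54,  1.17, -0.  ,  1.43,  1.27])]
pen 80.5 [array([-0.46,  0.64,  1.35, -0.  ,  1.16, -0.3 ]), array([-0.46,  0.54,  1.17, -0.  ,  1.43, -0.3 ])]
pen 170.5 [array([-0.46,  0.64,  1.35, -0.  ,  1.16, -1.87]), array([-0.46,  0.54,  1.17, -0.  ,  1.43, -1.87])]
pen 260.5 [array([-0.46,  0.64,  1.35, -0.  ,  1.16,  2.84]), array([-0.46,  0.54,  1.17, -0.  ,  1.43,  2.84])]
disc 0 [array([-0.42,  0.23,  2.04,  0.53,  0.62,  0.78]), array([-0.49,  0.07,  1.99,  0.44,  0.83,  0.85])]
disc 30 [array([-0.42,  0.23,  2.04,  0.53,  0.62,  0.21]), array([-0.49,  0.07,  1.99,  0.44,  0.83,  0.28])]
disc 60 [array([-0.42,  0.23,  2.04,  0.53,  0.62, -0.35]), array([-0.49,  0.07,  1.99,  0.44,  0.83, -0.27])]
disc 90 [array([-0.42,  0.23,  2.04,  0.53,  0.62, -0.85]), array([-0.49,  0.07,  1.99,  0.44,  0.83, -0.78])]
disc 120 [array([-0.42,  0.23,  2.04,  0.53,  0.62, -1.33]), array([-0.49,  0.07,  1.99,  0.44,  0.83, -1.26])]
disc 150 [array([-0.42,  0.23,  2.04,  0.53,  0.62, -1.82]), array([-0.49,  0.07,  1.99,  0.44,  0.83, -1.75])]
disc 180 [array([-0.42,  0.23,  2.04,  0.53,  0.62, -2.36]), array([-0.49,  0.07,  1.99,  0.44,  0.83, -2.29])]
disc 210 [array([-0.42,  0.23,  2.04,  0.53,  0.62, -2.93]), array([-0.49,  0.07,  1.99,  0.44,  0.83, -2.86])]
disc 240 [array([-0.42,  0.23,  2.04,  0.53,  0.62,  2.8 ]), array([-0.49,  0.07,  1.99,  0.44,  0.83,  2.87])]
disc 270 [array([-0.42,  0.23,  2.04,  0.53,  0.62,  2.29]), array([-0.49,  0.07,  1.99,  0.44,  0.83,  2.36])]
disc 300 [array([-0.42,  0.23,  2.04,  0.53,  0.62,  1.81]), array([-0.49,  0.07,  1.99,  0.44,  0.83,  1.89])]
disc 330 [array([-0.42,  0.23,  2.04,  0.53,  0.62,  1.32]), array([-0.49,  0.07,  1.99,  0.44,  0.83,  1.39])]
```

```bash
python3 - <<'E'
from workcell import r,optics
from h import *; import cv2
P=cloud(optics.camera_model("top"),np.load("pics/top0.npy"))
Q=P.reshape(-1,3); 
for y0 in np.arange(-.7,.1,.1):
  print(round(y0,1),[ (round(float(x0),1),round(float(np.percentile(Q[m][:,2],99)),3)) for x0 in np.arange(.2,.9,.1) if (m:=(abs(Q[:,0]-x0)<.05)&(abs(Q[:,1]-y0)<.05)).sum()>5])
# joint path
a=np.array(r.read_state()["joint_positions"]); M=q(frame([0,0,-1],yawdir(80.5)))
p=r.solve_ik(PEN+[0,0,.30],M); print(a,p)
s=r.read_state(); M0=np.array(s["eef_rot"]); print(r.solve_ik(np.array(s["eef_pos"])+[0,0,.14],M0))
E
```

```text
-0.7 [(0.3, 0.004), (0.4, 0.003), (0.7, 0.004), (0.8, 0.003)]
-0.6 [(0.2, 0.083), (0.3, 0.083), (0.4, 0.131), (0.5, 0.155), (0.6, 0.157), (0.7, 0.135), (0.8, 0.004)]
-0.5 [(0.2, 0.004), (0.3, 0.004), (0.4, 0.132), (0.5, 0.161), (0.6, 0.162), (0.7, 0.132), (0.8, 0.093)]
-0.4 [(0.2, 0.003), (0.3, 0.004), (0.4, 0.004), (0.5, 0.004), (0.6, 0.004), (0.7, 0.094), (0.8, 0.098)]
-0.3 [(0.2, 0.004), (0.3, 0.004), (0.4, 0.004), (0.5, 0.004), (0.6, 0.073), (0.7, 0.096), (0.8, 0.098)]
-0.2 [(0.2, 0.004), (0.3, 0.004), (0.4, 0.066), (0.5, 0.004), (0.6, 0.166), (0.7, 0.092), (0.8, 0.12)]
-0.1 [(0.2, 0.004), (0.3, 0.004), (0.4, 0.068), (0.5, 0.051), (0.6, 0.071), (0.7, 0.122), (0.8, 0.123)]
-0.0 [(0.2, 0.287), (0.3, 0.246), (0.4, 0.017), (0.5, 0.977), (0.6, 0.114), (0.7, 0.004), (0.8, 0.118)]
[-1.33599666e+00  3.42528381e-01  1.52478657e+00  5.65094608e-06
  1.27537167e+00 -1.45999859e-01] [-4.63814852e-01  5.26533540e-01  1.11186856e+00 -4.44089210e-16
  1.50319055e+00 -2.98008574e-01]
[-1.33599666e+00  2.75884827e-01  1.24014355e+00  5.41458519e-06
  1.62665825e+00 -1.45997911e-01]
```

Nothing in the path is higher than 0.17 m, so the direct move is clear (fingertips at 0.23 m or above).

```bash
python3 - <<'E'
from workcell import r,optics
from h import *; import cv2
r.reach(PEN+[0,0,.30],q(frame([0,0,-1],yawdir(80.5)))); r.hold(.2)
s=r.read_state(); p,d=optics.get_image("wrist")
np.savez("pics/w1.npz",p=p,d=d,pos=s["eef_pos"],rot=s["eef_rot"]); cv2.imwrite("pics/w1.png",p[...,::-1])
cm=optics.camera_model("wrist"); T=np.eye(4);T[:3,:3]=Ro.from_quat(s["eef_rot"]).as_matrix();T[:3,3]=s["eef_pos"]; W=T@cm["tool_from_camera"]
R=W[:3,:3].T; t=-R@W[:3,3]; P=cloud(dict(K=cm["K"],R=R,t=t),d)
m=(np.abs(P[...,2]-.165)<.005)&(np.linalg.norm(P[...,:2]-PEN[:2],axis=-1)<.04)
print(m.sum(),P[m].mean(0),cv2.minAreaRect(P[m][:,:2].astype(np.float32)*1000)); print(s["time_s"],s["eef_pos"])
E
```

```text
1248 [ 0.59960072 -0.21110838  0.16632346] ((599.2789916992188, -212.15248107910156), (24.429231643676758, 23.65019989013672), 80.82416534423828)
2.1333 [ 0.59715847 -0.21444467  0.30004325]
```

View pics/w1.png

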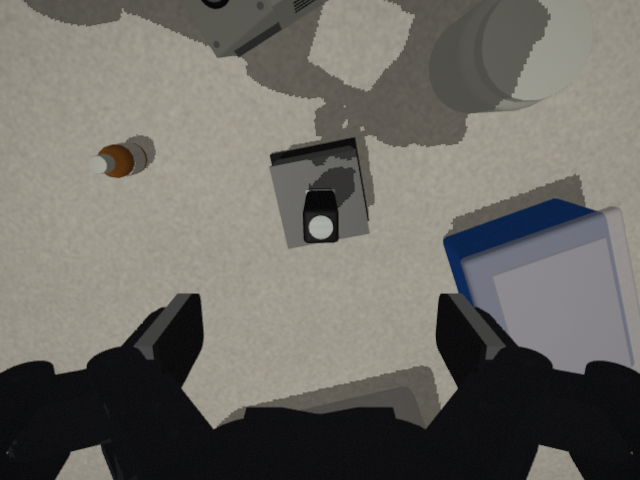

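The wrist view shows the pen's white top at (321,227), midway between the jaws and with its flats square to them. The wrist cloud puts it at (0.5993, -0.2122), 2 mm from the top view's value, so I'll average the two and grasp.

```bash
python3 - <<'E'
from workcell import r,optics,command_gripper
from h import *; import cv2
c=np.array([.5985,-.2129,0]); 
print(r.move_straight(c+[0,0,.146],q(frame([0,0,-1],yawdir(80.5))),speed=.12,max_force=8))
s0=r.read_state(); print(s0["eef_pos"],s0["contact_force"])
command_gripper(.015,force=60); s=r.read_state(); print(s["grip_width"],s["contact_force"],s["torque"],s["eef_pos"])
print(r.move_straight(c+[0,0,.27],speed=.1,max_force=15)); r.hold(.2)
s=r.read_state(); print(s["grip_width"],s["contact_force"],s["torque"],s["eef_pos"],s["time_s"])
for n in("scene","wrist","top"):
    p,d=optics.get_image(n); cv2.imwrite(f"pics/{n}2.png",p[...,::-1]); np.savez(f"pics/{n}2.npz",p=p,d=d,pos=s["eef_pos"],rot=s["eef_rot"])
E
python3 - <<'E'
import cv2
p=cv2.imread("pics/scene2.png")[60:300,120:440]; cv2.imwrite("pics/scene2c.png",cv2.resize(p,None,fx=2.5,fy=2.5))
E
```

```text
False
[ 0.59891765 -0.21309839  0.14688643] [ 0.18672473 -0.09041229  0.23485679]
0.023363928016215712 [-0.45300763  1.13385571  1.3110948 ] [0.00344535 0.09134548 0.01251347] [ 0.59858252 -0.21296939  0.14623445]
False
0.023906964526582634 [-0.06885362  0.90778935 -2.43988705] [0.0058206  0.05376226 0.00427951] [ 0.59838285 -0.21283822  0.26949126] 5.7917
```

View pics/scene2c.png

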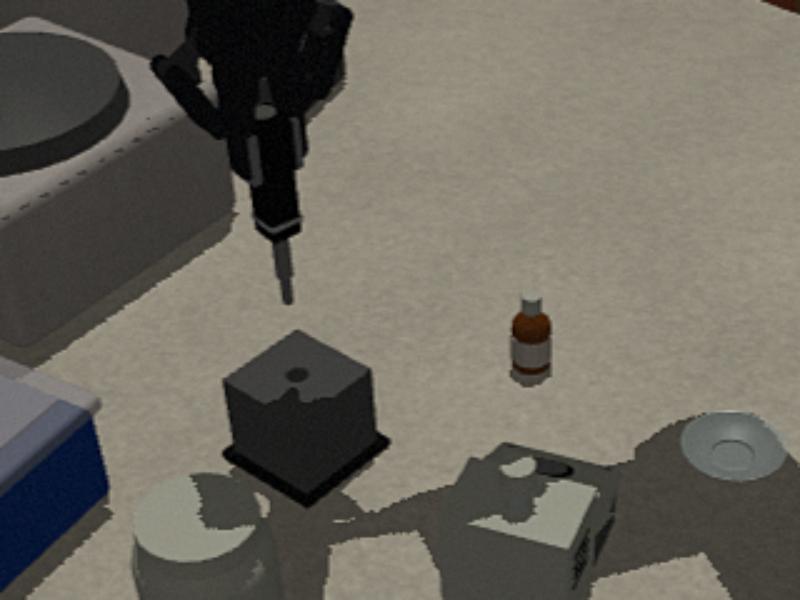

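View pics/wrist2.png

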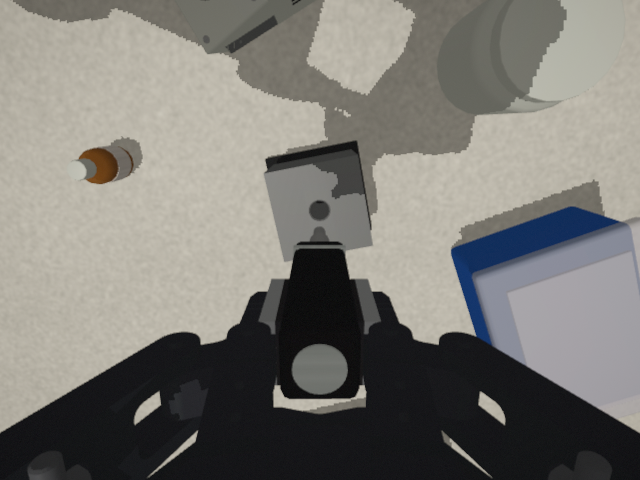

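The pen is out of the hole, with its tip at about (235,181) in the scene image. I'll compare that with where it should project, to see how it sits in the grip.

```bash
python3 - <<'E'
from workcell import optics
from h import *; import cv2
cm=optics.camera_model("scene"); Z=np.load("pics/scene2.npz"); P=cloud(cm,Z["d"])
c=Z["pos"]; print(c)
for h in(.019,-.071,-.106,-.131): print(h,proj(cm,c+[0,0,h]).round(1))
# pen depth points: slices by height
m=(np.linalg.norm(P[...,:2]-c[:2],axis=-1)<.05)&(P[...,2]>.12)&(P[...,2]<.30)
g=cv2.cvtColor(Z["p"],cv2.COLOR_RGB2GRAY)
for z in np.arange(.14,.26,.01):
    k=m&(abs(P[...,2]-z)<.005); v,u=np.nonzero(k)
    if len(u): print(z.round(2),len(u),P[k].mean(0).round(4),"px",u.mean().round(1),v.mean().round(1),"exp",proj(cm,[c[0],c[1],z]).round(1), P[k].min(0)[:2].round(3),P[k].max(0)[:2].round(3))
v,u=np.nonzero(m&(P[...,2]<.18)); print(v.max(),u[v==v.max()])
# wrist
Z=np.load("pics/wrist2.npz"); p=Z["p"][160:440,220:420,::-1]; cv2.imwrite("pics/w2c.png",cv2.resize(np.clip(p*1.5,0,255).astype(np.uint8),None,fx=2.1,fy=2.1))
cw=optics.camera_model("wrist"); C=np.linalg.inv(cw["tool_from_camera"]); 
for h in(-.019,.071,.106,.131):
    X=C@[0,0,h,1]; x=np.asarray(cw["K"])@X[:3]; print("wrist exp",h,(x[:2]/x[2]).round(1))
E
```

```text
[ 0.59838285 -0.21283822  0.26949126]
0.019 [225.6 105.2]
-0.071 [231.7 152.9]
-0.106 [233.9 170. ]
-0.131 [235.4 181.7]
0.14 9 [ 0.5992 -0.2118  0.143 ] px 235.2 180.1 exp [235.3 181. ] [ 0.595 -0.215] [ 0.601 -0.21 ]
0.15 21 [ 0.5997 -0.2115  0.1498] px 234.7 177.1 exp [234.7 176.4] [ 0.595 -0.217] [ 0.604 -0.21 ]
0.16 22 [ 0.5997 -0.2115  0.1597] px 234.1 172.5 exp [234.1 171.7] [ 0.597 -0.216] [ 0.603 -0.209]
0.17 32 [ 0.6006 -0.2107  0.1702] px 233.4 167.8 exp [233.5 166.9] [ 0.595 -0.217] [ 0.604 -0.207]
0.18 34 [ 0.6002 -0.2104  0.1797] px 233.1 163.2 exp [232.9 162.1] [ 0.593 -0.216] [ 0.605 -0.206]
0.19 36 [ 0.6008 -0.2103  0.1897] px 232.2 158.5 exp [232.3 157.1] [ 0.595 -0.217] [ 0.605 -0.205]
0.2 42 [ 0.6025 -0.2068  0.2026] px 232.1 153.3 exp [231.6 152.2] [ 0.589 -0.225] [ 0.612 -0.2  ]
0.21 96 [ 0.6037 -0.207   0.2101] px 231.1 149.8 exp [231.  147.1] [ 0.588 -0.228] [ 0.612 -0.197]
0.22 101 [ 0.6039 -0.2064  0.2202] px 230.5 144.8 exp [230.3 142. ] [ 0.588 -0.225] [ 0.612 -0.198]
0.23 93 [ 0.6039 -0.2069  0.2299] px 229.7 139.6 exp [229.6 136.9] [ 0.589 -0.225] [ 0.612 -0.199]
0.24 88 [ 0.6027 -0.2049  0.2396] px 230.4 134.7 exp [229.  131.6] [ 0.589 -0.224] [ 0.612 -0.2  ]
0.25 115 [ 0.6034 -0.2043  0.2506] px 229.5 129.2 exp [228.3 126.3] [ 0.577 -0.226] [ 0.623 -0.199]
181 [234 235 236]
wrist exp -0.019 [316.8 366.6]
wrist exp 0.071 [317.7 261.8]
wrist exp 0.106 [317.8 241.9]
wrist exp 0.131 [317.9 230.8]
```

View pics/w2c.png

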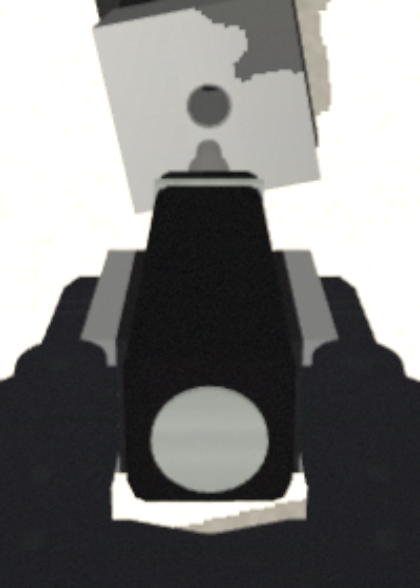

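The pen sits along the tool axis, with the tip within about 1 mm of where it should be in both views. Next I'll move to an 80 mm stand-off above the disc, square to the slope, and look again.

```bash
python3 - <<'E'
from workcell import r,optics,command_gripper
from h import *; import cv2
n=normal(DYAW); M=frame(-n,yawdir(65))
r.move_straight(DISC+n*(.131+.08),q(M),speed=.15); r.hold(.3)
s=r.read_state(); print(s["grip_width"],s["contact_force"],s["torque"],s["eef_pos"],DISC+n*.211,s["time_s"])
for n_ in("scene","wrist","top"):
    p,d=optics.get_image(n_); cv2.imwrite(f"pics/{n_}3.png",p[...,::-1]); np.savez(f"pics/{n_}3.npz",p=p,d=d,pos=s["eef_pos"],rot=s["eef_rot"])
E
python3 - <<'E'
import cv2
p=cv2.imread("pics/scene3.png")[110:350,220:540]; cv2.imwrite("pics/scene3c.png",cv2.resize(p,None,fx=2.5,fy=2.5))
E
```

```text
0.02376633542834303 [-0.42867677 -0.01789957 -1.05844951] [-0.03004274  0.28685833  0.00629849] [ 0.45719052 -0.05524743  0.248132  ] [ 0.4570053  -0.05509878  0.24823094] 7.8083
```

View pics/scene3c.png

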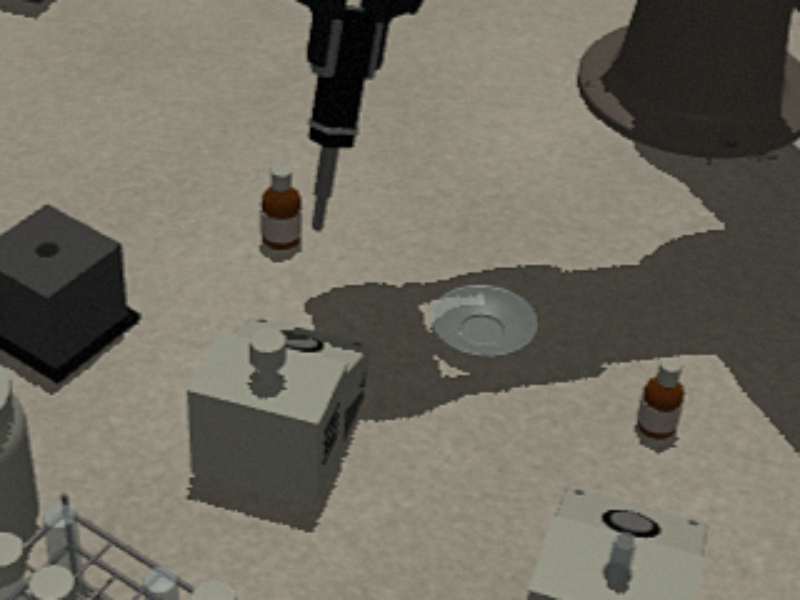

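View pics/wrist3.png

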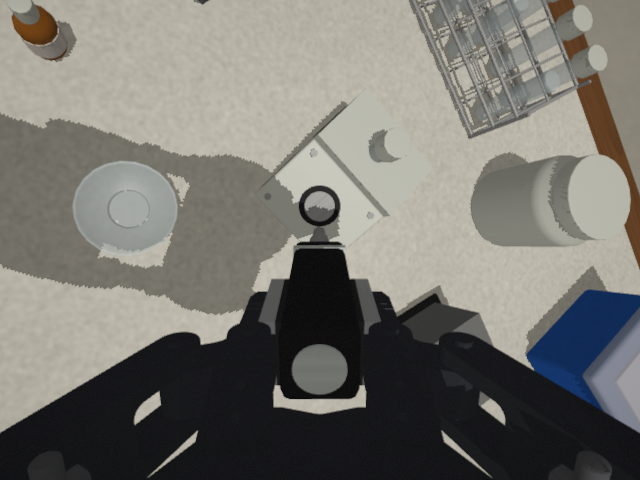

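View pics/top3.png

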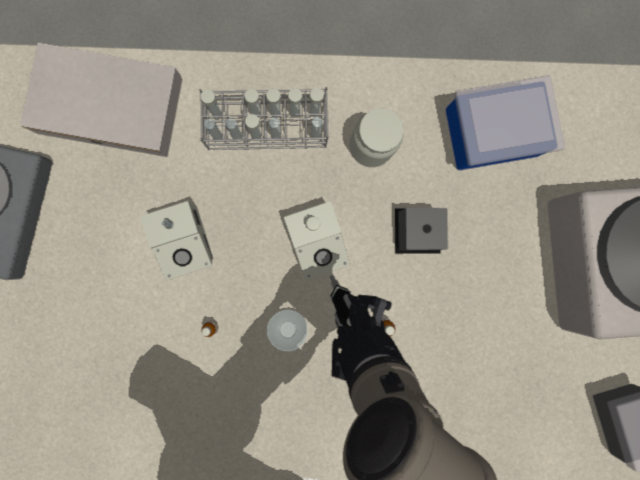

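The wrist view shows the ring at about (320,206), with the pen tip just below it in the picture. I'll locate the disc and the tip in tool coordinates from this view.

```bash
python3 - <<'E'
from workcell import optics
from h import *; import cv2
Z=np.load("pics/wrist3.npz"); cw=optics.camera_model("wrist"); T=np.asarray(cw["tool_from_camera"]); K=np.asarray(cw["K"])
Rm=Ro.from_quat(Z["rot"]).as_matrix()
g=cv2.cvtColor(Z["p"],cv2.COLOR_RGB2GRAY); x,y,w,h=295,180,50,48
cv2.imwrite("pics/w3c.png",cv2.resize(Z["p"][175:250,280:360,::-1],None,fx=8,fy=8,interpolation=cv2.INTER_CUBIC))
m=(g[y:y+h,x:x+w]<60).astype(np.uint8); cs,_=cv2.findContours(m,cv2.RETR_EXTERNAL,cv2.CHAIN_APPROX_NONE)
c=max(cs,key=cv2.contourArea); e=cv2.fitEllipse(c); uv=(e[0][0]+x,e[0][1]+y); print(uv,e[1])
def tool(uv,z):
    d=T[:3,:3]@np.linalg.inv(K)@[uv[0],uv[1],1]; o=T[:3,3]; return o+d*(z-o[2])/d[2]
t=tool(uv,.211); print("disc in tool",t.round(4),"world",(Z["pos"]+Rm@t).round(4)); 
# depth
d=Z["d"]; u0,v0=int(uv[0]),int(uv[1]); dd=np.median(d[v0-5:v0+5,u0-5:u0+5]); X=T[:3,:3]@(np.linalg.inv(K)@[uv[0],uv[1],1]*dd)+T[:3,3]; print("depth disc tool",X.round(4),"world",(Z["pos"]+Rm@X).round(4))
for z in (.106,.131): print("tip 319,228:",tool((319.5,228),z).round(4))
cm=optics.camera_model("top"); Zt=np.load("pics/top3.npz")
# tip seen in scene
cs=optics.camera_model("scene"); print("tip exp scene", proj(cs,Z["pos"]+Rm@[0,0,.131]).round(1))
P=cloud(cs,np.load("pics/scene3.npz")["d"]); e=Z["pos"]+Rm@[0,0,.131]
mk=(np.linalg.norm(P-e,axis=-1)<.03); v,u=np.nonzero(mk); print(mk.sum(),v.max(),u[v==v.max()],P[mk][P[mk][:,2].argmin()])
E
```

```text
(318.9174690246582, 205.7811622619629) (38.912193298339844, 39.84476089477539)
disc in tool [0.0008 0.001  0.211 ] world [ 0.5421 -0.0244  0.0574]
depth disc tool [0.0011 0.001  0.2098] world [ 0.5417 -0.0244  0.0586]
tip 319,228: [0.0092 0.0013 0.106 ]
tip 319,228: [0.0025 0.0013 0.131 ]
tip exp scene [346.8 202.3]
80 202 [347] [ 0.50891378 -0.03613878  0.12993067]
```

View pics/w3c.png

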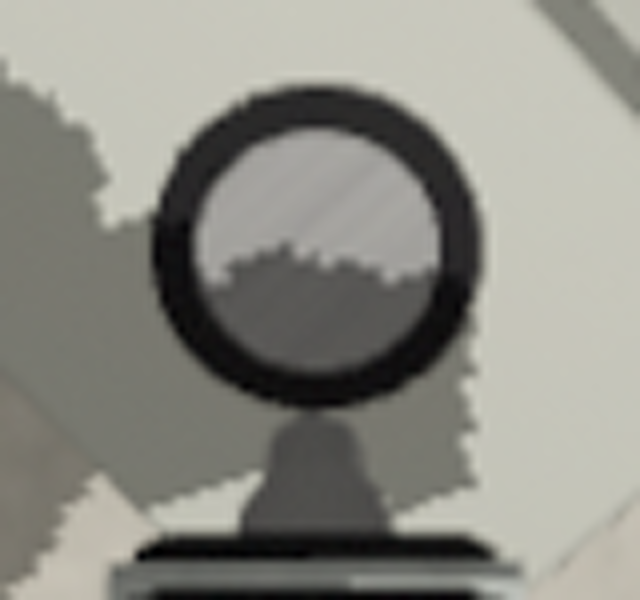

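The disc in the tool frame is at (0.8, 1.0) mm and the pin is centred to about 1 mm, so the views agree. Next I'll approach slowly and read the force along the normal.

```bash
sed -i 's/^DISC=.*/DISC=np.array([.5413,-.0245,.057]); DYAW=20./; s/ DYAW=20\.; DYAW/ DYAW/' h.py; python3 - <<'E'
from workcell import r,optics
from h import *; import cv2
n=normal(DYAW); Q=q(frame(-n,yawdir(65)))
def F(k=5):
    a=[]
    for _ in range(k): r.hold(.03); a.append(r.read_state()["contact_force"])
    a=np.array(a); return a.mean(0),a.std(0)@np.ones(3)/3
r.move_straight(DISC+n*(.131+.012),Q,speed=.1); r.hold(.3)
f0,sd=F(8); print("base",f0.round(2),sd,r.read_state()["time_s"]); np.save("f0.npy",f0)
for g in [.006,.004,.002,0,-.002,-.004]:
    hit=r.move_straight(DISC+n*(.131+g),speed=.03,max_force=8); r.hold(.1); f,sd=F()
    s=r.read_state(); a=(np.array(s["eef_pos"])-DISC)@n-.131
    print(g,hit,"act",round(a*1e3,2),"Fn",round((f-f0)@n,2),(f-f0).round(2),s["time_s"].round(2))
    if (f-f0)@n>2.2 or hit: break
E
```

```text
base [-0.05  0.11 -1.38] 0.31595100407311455 9.3583Traceback (most recent call last):
  File "<stdin>", line 13, in <module>
AttributeError: 'float' object has no attribute 'round'
```

```bash
python3 - <<'E'
from workcell import r,optics
from h import *; import cv2
n=normal(DYAW); f0=np.load("f0.npy")
def F(k=5):
    a=[]
    for _ in range(k): r.hold(.03); a.append(r.read_state()["contact_force"])
    a=np.array(a); return a.mean(0),a.std(0)@np.ones(3)/3
for g in [.004,.002,0,-.002,-.004]:
    hit=r.move_straight(DISC+n*(.131+g),speed=.03,max_force=8); r.hold(.1); f,sd=F()
    s=r.read_state(); a=(np.array(s["eef_pos"])-DISC)@n-.131
    print(g,hit,"act",round(a*1e3,2),"Fn",round((f-f0)@n,2),(f-f0).round(2),round(float(s["time_s"]),2))
    if (f-f0)@n>2.2 or hit: break
E
```

```text
0.004 False act 4.01 Fn 0.2 [ 0.08 -0.22  0.22] 10.49
0.002 False act 2.01 Fn 0.46 [-0.1   0.11  0.48] 11.01
0 False act 0.06 Fn 1.42 [-0.28  0.21  1.48] 11.53
-0.002 False act -1.96 Fn 1.53 [ 0.07 -0.44  1.64] 12.04
-0.004 False act -3.96 Fn 2.36 [-0.66 -0.49  2.24] 12.56
```

The force fit (0.6 N + 300 N/m) puts first contact at g ≈ +1.9 mm, so half-way in is g ≈ -5.1 mm. I'll go there, average the force for longer, and look.

```bash
python3 - <<'E'
from workcell import r,optics
from h import *; import cv2
n=normal(DYAW); f0=np.load("f0.npy")
r.move_straight(DISC+n*(.131-.0051),speed=.03,max_force=8); r.hold(.3)
a=[]
for _ in range(40): r.hold(.03); a.append((r.read_state()["contact_force"]-f0)@n)
a=np.array(a); s=r.read_state(); print("Fn",a.mean().round(2),a.std().round(2),"g",((np.array(s["eef_pos"])-DISC)@n-.131)*1e3,s["grip_width"],s["time_s"])
Rm=Ro.from_quat(s["eef_rot"]).as_matrix(); print("tilt err",np.degrees(np.arccos(-Rm[:,2]@n)),"lat mm",1e3*(Rm.T@(np.array(s["eef_pos"])-DISC)))
for n_ in("scene","wrist","top"):
    p,d=optics.get_image(n_); cv2.imwrite(f"pics/{n_}4.png",p[...,::-1]); np.savez(f"pics/{n_}4.npz",p=p,d=d,pos=s["eef_pos"],rot=s["eef_rot"])
p=cv2.imread("pics/scene4.png")[180:300,270:430]; cv2.imwrite("pics/scene4c.png",cv2.resize(p,None,fx=5,fy=5,interpolation=cv2.INTER_CUBIC))
p=cv2.imread("pics/wrist4.png")[160:400,200:440]; cv2.imwrite("pics/wrist4c.png",cv2.resize(p,None,fx=2.5,fy=2.5,interpolation=cv2.INTER_CUBIC))
p=cv2.imread("pics/top4.png")[180:340,240:440]; cv2.imwrite("pics/top4c.png",cv2.resize(p,None,fx=3.7,fy=3.7,interpolation=cv2.INTER_CUBIC))
E
```

```text
Fn 2.71 0.56 g -5.091702582691315 0.023376509766818387 14.4417
tilt err 0.0013815933344065512 lat mm [-1.19927468e-02  1.30056844e-02 -1.25908297e+02]
```

View pics/scene4c.png

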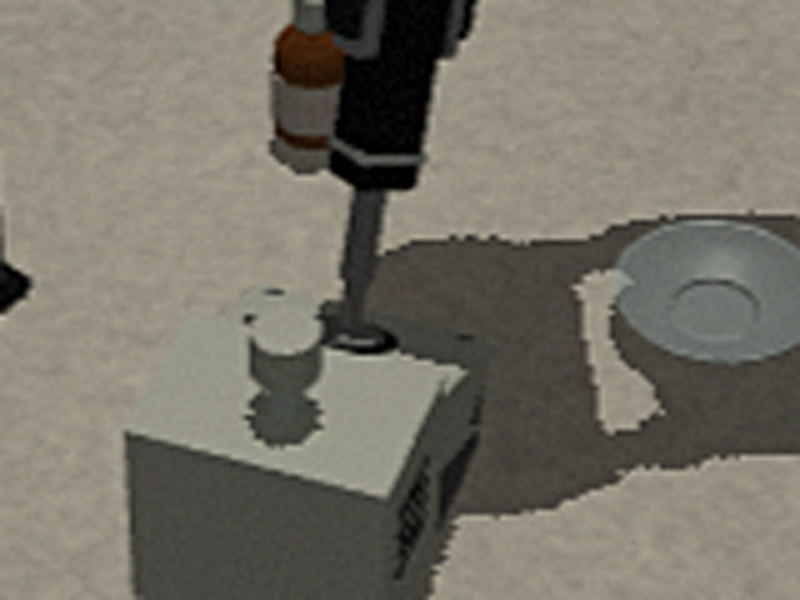

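View pics/wrist4c.png

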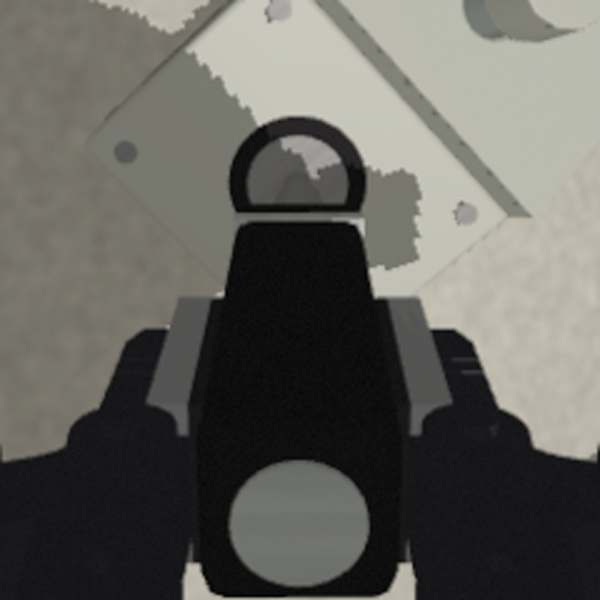

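View pics/top4c.png

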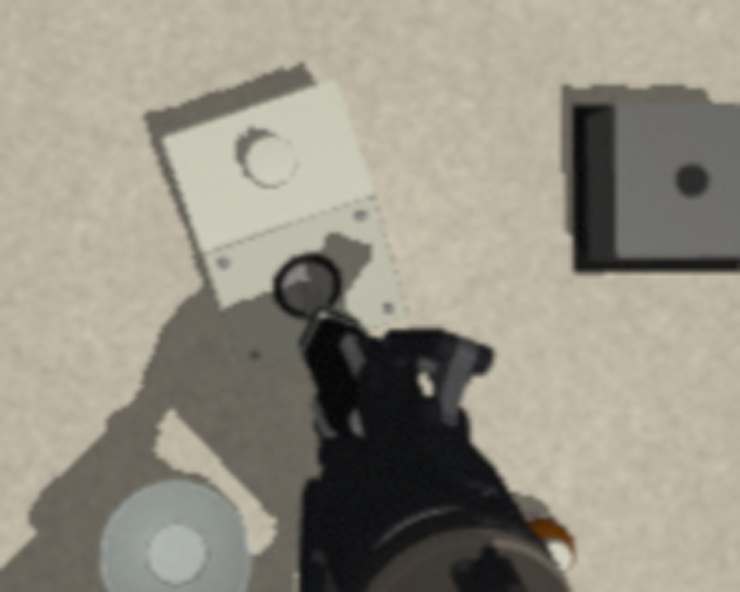

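The force along the normal averages 2.71 N, against 2.7 N at half-way. In the wrist view the ring's centre is about (319,234), which is where the pen axis meets the disc. The handle top is still at (320,369), so the pen hasn't slipped. In the scene view the tip stands in the middle of the disc on the capped-tube dock, and the cap, dish and vial look undisturbed. Handing in.

```bash
python3 - <<'E'
from workcell import r
r.finish_job(); print(r.read_state()["time_s"])
E
```

```text
the job is handed in; nothing more can be done
the job is handed in; nothing more can be done
```

I lifted the pen from its holder and pressed its tip on the disc of the dock with the capped tube, the middle one in the top view. I handed the job in at about 14.5 s, still holding the pen there.

**Last checks before handing in**
- **Press:** the mean force along the disc's normal was 2.71 N, where half-way in is 2.7 N. Single readings scattered by about 0.56 N. The zero reading came from only 8 samples, so the depth could be off by roughly 0.5 mm.
- **Square to the face:** the tool was within 0.01° of the planned normal. That normal uses the given 25° slope and a measured yaw of 20°. The top camera measured the slope as 24.7°; the scene camera's coarse fit gave 27.3° and a yaw of 14.4°, which I did not use. The pen's lean in the grip looked to be 1° or less.
- **On the middle:** the tip was on the disc's centre to about 1–2 mm in the wrist view. The top and wrist cameras agreed on the disc's position to about 1.3 mm. A rough single-ray estimate from the scene camera differed by about 6 mm, but its depth reading agreed, so I used the other two.
- **Grip and bystanders:** the pen had not slipped in the grip. In the last views the capped tube, the vial and the dish looked undisturbed. The other dock was clear and unchanged in the view just before pressing, and the arm never went near it.

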